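# Fold open the bifold door of the cup cupboard

### The job

Open the dark wooden cup cupboard on the counter: pull its bifold door by the upright brass handle until both panels are folded together at the side, as far as they comfortably go, then let go. Leave the white cupboard shut and do not shift the glass cake dome.

Things in the scene. Friction and masses are not known exactly. Their poses are not given: they have to be found in the camera images.
- dark_cupboard: Fixed dark wooden cupboard, 300 wide x 180 deep x 240 mm high, bifold door facing the robot. Origin: centre of its underside; z up, -x out of its front, y to the left. Jamb hinge: vertical, at x -0.090, y +0.130 m, on the panels' back face. Two panels, each 130 wide x 208 high x 12 mm; the lead panel's far end runs in a track along the front (x -0.090).
- dark_handle: Upright round brass bar, 12 mm thick, 105 long, on the dark door's lead panel 30 mm right of the fold, its axis 45 mm off the panel's face on two thin posts. Origin: on its axis, 20 mm below its top, 205 mm above the counter; pinch it here from above. Axes turn with the lead panel: -x out of its face, +y towards the fold; the fold's hinge axis is at (+0.057, +0.030) m in x, y.
- dark_door (a joint): Fold angle a of the dark door, rad: 0 shut, starts at 0 to 0.25, stop at 1.4 (panels nearly back to back at the left jamb, fold pointing to the robot). From closed, the jamb panel turns by -a about z (up) and the lead panel, with the handle, by +a. A few newtons at the handle move it; it stays where it is left.
- white_door (a joint): Fold angle, rad, of the door of the white cupboard, which stands beside the dark one (on either side): same size and kind, but white panels and a dark steel handle. It starts shut (0) and must stay shut.
- glass_dome: Loose glass cake dome on a white plate with an orange-topped cake inside, on the counter off to one side: 140 mm in diameter, 155 mm high. Origin: centre of its underside.

How it is judged:
By the outcome, as a careful person would: the job done as asked, in the order asked, and still so for the second after the job is handed in, with the robot touching nothing.
It also fails if it takes over 34 s, if anything falls off the work surface, if the arm or the gripper's body presses on something with over 40 N, if the wrist force passes 120 N, or if a joint passes its speed limit or range.

### The arm

A 6-joint arm with a two-finger parallel gripper is mounted at the origin on the work surface. World frame = base frame: x ahead of the robot, y to its left, z up, the work surface at z = 0. Lengths are in m, angles in degrees, forces in N, time in s.
With the tool pointing down it reaches from about 0.325 to 0.775 m from the base axis. Payload 5.5 kg.
Tool frame: the origin (TCP) lies on the mounting face of the last link; the fingertips stand 173 mm ahead of it and the grasp point (between the pads) lies 155 mm ahead of it (arm.tcp_to_tips is the distance from the TCP to the fingertips, in m); z points along the fingers, x is the direction in which the jaws open and shut, and the axes are right-handed (so a half turn about z gives the same grasp; the last joint's range is limited). The gripper opens to 85 mm and grips with 20 to 120 N. Pads are 22 mm wide; open, the fingers measure 114 mm over their backs; the gripper's body (76 mm by 85 mm) begins 54 mm behind the grasp point. The pads swing forward as they close: fully open they stand 13 mm farther back than shut.
Start: joints at [63.214, 5.22, 70.514, -0, 104.267, -3.249], TCP at [0.24, 0.55, 0.405] pointing down, gripper open.
Joint ranges: [-164.24, 164.24], [-49.07, 125.15], [9.68, 141.18], [-86.29, 266.29], [3.28, 154.24], [-151.56, 151.56]. Speed limits (degrees/s): [147.25, 147.25, 172.46, 180, 180, 180].

### API

Orientations are given as [roll, pitch, yaw] about the fixed x, y, z axes, in that order (R = Rz(yaw) Ry(pitch) Rx(roll)).
In Python, from rig import arm gives the robot as it stands.
- The arm moves only by the tool send_rows, never from a script. Its argument "plan" is a list of rows, each a list of 7 numbers: the shift along the world's x, y, z in mm, then the turn, a rotation vector about the world's x, y, z in degrees, then the gripper command: -1 is shut, 1 is fully open, values between are in proportion. In form: [[tx, ty, tz, wx, wy, wz, jaw], ...]. A call has 1 to 8 rows; each row shifts and turns the commanded pose from where the row before left it; what a row does not reach is not made up. A row lasts 1/8 s, in which the tool goes at most 62.5 mm and 10.7 degrees, less where a joint would pass 70% of its speed; a pose out of reach is approached as far as the arm can. A call is refused whole if a number of a shift passes 62.5 or a number of a turn 10.7, either way. A call with a gripper value outside its range is refused whole. The fingers move at their own pace and stop on an object; "grip_force" is the grip in N (left out, the last holds). Time passes only in rows, so rows that do not move let the fingers close. It gives the time, the measured TCP pose, the force and the opening at its end, in the units of the state.
- arm.sense(): the state, without advancing time (a new reading comes with each control period).
- arm.get_image(name): name is "side" or "top" or "wrist"; returns (picture, depth): 480x640x3 uint8, red, green, blue; 480x640 float32, m along the optical axis (not along the pixel's ray), 0 where there is no reading.
- arm.camera_model(name): a dict with "mtx" (3x3 intrinsics, pixels), "rvec" (rotation vector, rad) and "tvec" (3), from world to camera coordinates, as OpenCV has them. Camera axes: x right, y down, z forward; pixel columns grow to the right and rows downward; lengths in m; the calibration is good to about 2 mm. A picture is of the moment at which its call begins: read the wrist's pose just before it. camera_model takes no time and is no camera call; for the wrist camera it gives the pose at the moment of the call.
- arm.sign_off(): hands the job in, once; it reports no verdict.
The state is a dict: "t": time; "q": joint angles; "qvel": joint speeds; "joint_torque": joint torques, N m; "position": TCP position; "ee_rot": TCP orientation; "wrist_force": force on the tool from outside, world axes, zero at the start; "ft_torque": the same for the moment, N m; "finger_gap": finger opening in m.
Only numpy, scipy, OpenCV 4.12 (cv2) and the standard library are available. Lean on these libraries where they do the work, as an engineer would, in place of code of your own. Each camera call takes 0.05 s, during which the arm holds its last target. There are 200 camera calls.

## Working session

There is one attempt and no reset: what is moved stays moved. The work goes in short steps, Python scripts to look and compute and a tool call to move; the robot and the scene stay as the last step left them, time stands still between calls to the robot, and variables do not carry over. Pictures are saved under pics/ and viewed, about 8 in all and at most 12, crops included, and the job is handed in when it is done.

Besides the shell and the picture viewer there is one more tool, called after ">>>" as a command line: name --pt "numbers of a row" for each row, then --argument value for the rest. send_rows: Moves the arm, as the interface text tells. Its arguments: {"type":"object","properties":{"plan":{"type":"array"},"grip_force":{"type":"number"}},"required":["plan"]}

```bash
mkdir -p pics
python3 - <<'E'
from rig import arm
import cv2,numpy as np
s=arm.sense();print(s['t'],s['position'],s['ee_rot'])
for n in['top','side']:
    im,d=arm.get_image(n);np.savez('pics/%s0.npz'%n,im=im,d=d)
    cv2.imwrite('pics/%s0.png'%n,im[:,:,::-1]);m=arm.camera_model(n);print(n,m, (d>0).mean())
E
```

```text
0.0 [0.23964495 0.55012047 0.40356016] [-1.79993708e+02  1.10779830e-01  6.64602990e+01]
top {'mtx': array([[556.78769194,   0.        , 316.26637699],
       [  0.        , 556.78769194, 235.30902727],
       [  0.        ,   0.        ,   1.        ]]), 'rvec': array([ 2.21034901, -2.14891702,  0.11180291]), 'tvec': array([-0.03726621,  0.56041131,  1.73641491])} 0.9961165364583333
side {'mtx': array([[592.9270911 ,   0.        , 315.7857053 ],
       [  0.        , 592.9270911 , 236.34311872],
       [  0.        ,   0.        ,   1.        ]]), 'rvec': array([ 2.3817559 , -0.85564724,  0.29813494]), 'tvec': array([-0.43946765,  0.37861653,  1.76980356])} 0.9957942708333334
```

View pics/top0.png

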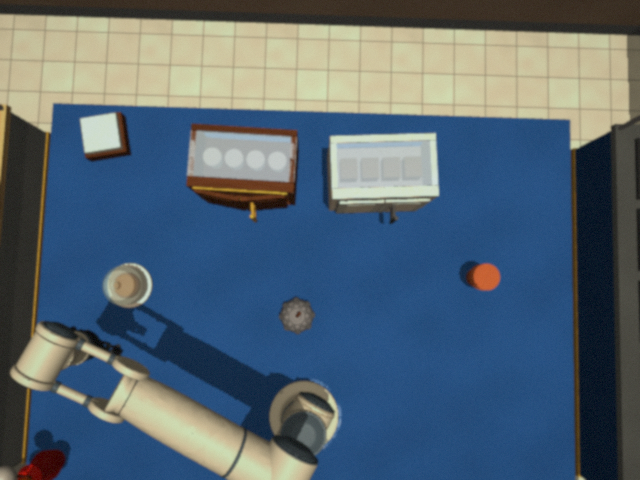

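View pics/side0.png

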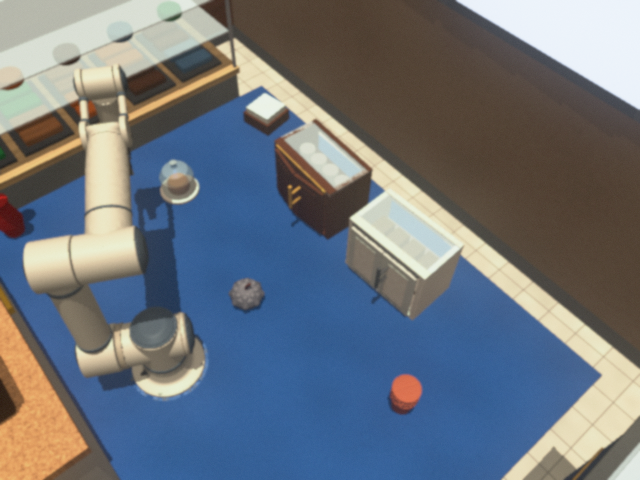

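The top view shows the dark cupboard at about (187–298, 125–205) with the tip of its brass handle at about (253, 210). The white cupboard is to its right, the dome is at (127, 285), and the door is slightly ajar. The side view agrees: dark handle at (292, 195).

```bash
cat > h.py <<'E'
import cv2,numpy as np
from rig import arm
def pts(n,d,m=None):
    m=m or arm.camera_model(n);K=m['mtx'];R=cv2.Rodrigues(m['rvec'])[0]
    v,u=np.indices(d.shape);c=np.stack([(u-K[0,2])/K[0,0]*d,(v-K[1,2])/K[1,1]*d,d],-1)
    return (c-m['tvec'].ravel())@R
def ray(n,u,v,z,m=None):
    m=m or arm.camera_model(n);K=m['mtx'];R=cv2.Rodrigues(m['rvec'])[0];o=-R.T@m['tvec'].ravel()
    g=R.T@np.array([(u-K[0,2])/K[0,0],(v-K[1,2])/K[1,1],1]);return o+g*(z-o[2])/g[2]
def brass(im):
    h=cv2.cvtColor(im,cv2.COLOR_RGB2HSV);return (h[...,0]>12)&(h[...,0]<28)&(h[...,1]>130)&(h[...,2]>120)
E
python3 - <<'E'
from h import *
for n,box in(('top',(180,305,118,225)),('side',(265,375,115,240))):
    z=np.load('pics/%s0.npz'%n);im,d=z['im'],z['d'];P=pts(n,d)
    M=np.zeros(d.shape,bool);M[box[2]:box[3],box[0]:box[1]]=1
    t=M&(abs(P[...,2]-.24)<.008)&(d>0)
    r=cv2.minAreaRect((P[t][:,:2]*1000).astype(np.float32));print(n,t.sum(),r,cv2.boxPoints(r).round().tolist())
    b=(M&brass(im)).astype(np.uint8);k,l,st,c=cv2.connectedComponentsWithStats(b)
    for i in range(1,k):
        if st[i,4]>5:
            print(st[i],c[i].round(1),'med',np.median(P[l==i],0).round(3),'ztop',P[l==i].max(0).round(3), P[l==i].min(0).round(3))
            q=(l==i)&(abs(P[...,2]-.222)<.012)
            if q.any(): print('  tip',q.sum(),P[q].mean(0).round(4))
z=np.load('pics/top0.npz');P=pts('top',z['d'])
q=(P[...,2]>.08)&(P[...,2]<.17)&(P[...,1]>.3)&(P[...,0]>.2)&(P[...,0]<.5);
if q.any():print('dome',P[q].min(0),P[q].max(0))
print('dome plate',ray('top',127,285,.08))
im=z['im'][115:230,180:310];cv2.imwrite('pics/c0.png',cv2.resize(im[:,:,::-1],None,fx=5,fy=5,interpolation=cv2.INTER_CUBIC))
E
```

```text
top 6754 ((742.969482421875, 196.3291015625), (301.19287109375, 205.13186645507812), 88.0677719116211) [[635.0, 49.0], [840.0, 42.0], [851.0, 343.0], [646.0, 350.0]]
[193 186  94   9 297] [239.1 189.9] med [0.663 0.201 0.238] ztop [0.671 0.33  1.781] [ 0.4   -0.004  0.222]
  tip 52 [0.6614 0.1965 0.2304]
[250 202   6  17  67] [252.4 209.9] med [0.617 0.166 0.189] ztop [0.636 0.186 0.23 ] [0.587 0.159 0.074]
  tip 10 [0.5918 0.1627 0.2238]
side 4248 ((742.1543579101562, 89.7388916015625), (522.1971435546875, 211.57652282714844), 89.32827758789062) [[633.0, -170.0], [845.0, -173.0], [851.0, 350.0], [639.0, 352.0]]
[276 144  50  49 227] [301.2 168.5] med [0.664 0.187 0.239] ztop [0.675 0.333 1.653] [-0.156 -0.843  0.228]
  tip 28 [0.6652 0.1874 0.2317]
[288 185   4   4  13] [289.4 186.6] med [0.593 0.164 0.224] ztop [0.64  0.226 0.23 ] [0.587 0.157 0.145]
  tip 10 [0.5923 0.1618 0.2254]
[291 186  10   8  36] [295.5 189.6] med [0.622 0.166 0.188] ztop [0.639 0.195 0.202] [0.593 0.154 0.147]
[292 197   8   7  24] [295.5 200. ] med [0.619 0.165 0.138] ztop [0.638 0.188 0.149] [0.6   0.156 0.094]
dome [0.33083707 0.50026269 0.08001377] [0.44593185 0.61746848 0.1632664 ]
dome plate [0.38865602 0.54813564 0.08      ]
```

View pics/c0.png

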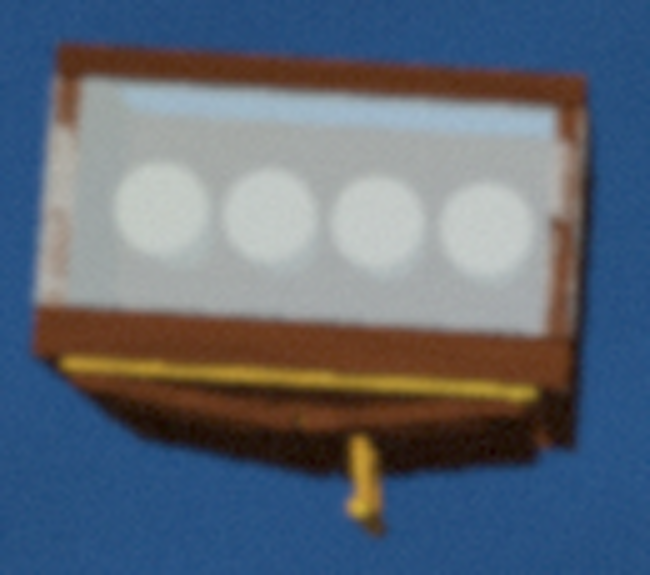

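Estimates:
- Dark cupboard centre is about (0.756, 0.196), with yaw about -2°.
- Handle is about (0.592, 0.163), so a is about 0.16. Model and measurement agree.

I'll grasp with tool yaw -83°, which ends near -12° and keeps joint 6 in range.

>>> send_rows --pt "15 -20 30 0 0 -10 1" --pt "22 -25 25 0 0 -10 1" --pt "24 -26 0 0 0 -10 1" --pt "24 -26 0 0 0 -10 1" --pt "24 -26 0 0 0 -10 1" --pt "24 -26 0 0 0 -10 1" --pt "24 -26 0 0 0 -10 1" --pt "24 -26 0 0 0 -10 1"

```text
t: 1.1
position: [0.4213, 0.3482, 0.4591]
ee_rot: [180.0, 0.0, -13.9]
wrist_force: [0.4, 0.2, -0.5]
finger_gap: 0.0852
```

>>> send_rows --pt "24 -26 0 0 0 -10 1" --pt "24 -26 0 0 0 -10 1" --pt "24 -26 0 0 0 -10 1" --pt "24 -26 0 0 0 -10 1" --pt "24 -26 0 0 0 -10 1" --pt "24 -28 0 0 0 -10 1" --pt "24 -28 0 0 0 -10 1" --pt "0 0 0 0 0 0 1"

```text
t: 2.1
position: [0.59, 0.1612, 0.4581]
ee_rot: [179.9, -0.0, -83.8]
wrist_force: [0.0, 0.4, -0.1]
finger_gap: 0.0852
```

Run:
```python
from h import *
s=arm.sense();print(s['t'],s['position'],s['ee_rot'],s['q'],s['wrist_force'])
m=arm.camera_model('wrist');im,d=arm.get_image('wrist');np.savez('pics/w1.npz',im=im,d=d,**m);P=pts('wrist',d,m)
cv2.imwrite('pics/w1.png',im[:,:,::-1])
b=brass(im).astype(np.uint8);k,l,st,c=cv2.connectedComponentsWithStats(b)
for i in range(1,k):
    if st[i,4]>40:
        Q=P[l==i];print(st[i],c[i].round(1),np.median(Q,0).round(4));q=Q[abs(Q[:,2]-.225)<.006]
        if len(q):print('  top',len(q),np.median(q,0).round(4),q.min(0).round(3),q.max(0).round(3))
```

```text
2.1 [0.59000011 0.16116314 0.45811751] [ 1.79869582e+02 -4.17569240e-02 -8.37684175e+01] [ 1.20990615e+01  8.17869976e+00  6.18783238e+01 -3.00305886e-02
  1.10076977e+02  9.58572505e+01] [ 0.04208     0.40654406 -0.13723591]
[  16   83  489   82 5057] [251.9 123. ] [0.6627 0.2058 0.2371]
  top 147 [0.6574 0.1123 0.2231] [0.655 0.055 0.219] [0.664 0.323 0.231]
[264 150  10   7  51] [268.6 152.9] [0.6469 0.1978 0.2051]
  top 2 [0.6456 0.1956 0.2217] [0.646 0.195 0.221] [0.646 0.196 0.222]
[311 176  10  49 381] [315.5 197.4] [0.6195 0.1646 0.1883]
[309 239  15  15 171] [315.7 246.2] [0.5932 0.1616 0.224 ]
  top 171 [0.5932 0.1616 0.224 ] [0.589 0.157 0.222] [0.598 0.166 0.226]
```

View pics/w1.png

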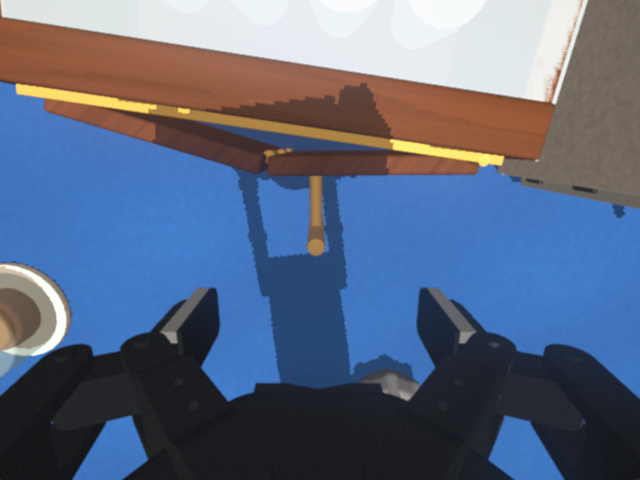

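The wrist view shows the bar's top at (316, 246), which is (0.593, 0.1615), with its post running straight up the image. The jaws straddle it squarely. The fold hinge at (268, 153) matches the model, giving a of about 0.15. Next I go down and grip.

>>> send_rows --pt "3 0 -33 0 0 0 1" --pt "0 0 -33 0 0 0 1" --pt "0 0 -32 0 0 0 1" --pt "0 0 0 0 0 0 0" --pt "0 0 0 0 0 0 -1" --pt "0 0 0 0 0 0 -1" --pt "0 0 0 0 0 0 -1" --pt "0 0 0 0 0 0 -1" --grip_force 30

```text
t: 3.15
position: [0.5918, 0.1627, 0.3634]
ee_rot: [-179.8, -0.0, -83.6]
wrist_force: [1.5, -3.0, 4.8]
finger_gap: 0.0109
```

Run:
```python
import numpy as np
y=np.radians(-2);c0=None
R=lambda t:np.array([[np.cos(t),-np.sin(t)],[np.sin(t),np.cos(t)]])
def H(a):return R(y)@(np.array([-.09,.13])+R(-a)@[0,-.13]-R(a)@[.057,.03])
A=np.linspace(.148,1.4,17);W=np.array([H(a) for a in A])*1000
print(np.c_[np.diff(W,axis=0),np.degrees(np.diff(A))].round(1));print(W[-1]-W[0],W[0])
```

```text
[[-6.9 -1.8  4.5]
 [-6.4 -0.8  4.5]
 [-5.9  0.2  4.5]
 [-5.3  1.2  4.5]
 [-4.7  2.3  4.5]
 [-4.   3.3  4.5]
 [-3.3  4.2  4.5]
 [-2.6  5.2  4.5]
 [-1.9  6.1  4.5]
 [-1.2  7.   4.5]
 [-0.5  7.8  4.5]
 [ 0.3  8.6  4.5]
 [ 1.   9.4  4.5]
 [ 1.7 10.   4.5]
 [ 2.4 10.7  4.5]
 [ 3.1 11.2  4.5]]
[-34.18078493  84.53512415] [-162.30403211  -31.01067475]
```

>>> send_rows --pt "-6.9 -1.8 0 0 0 4.5 -1" --pt "-6.4 -0.8 0 0 0 4.5 -1" --pt "-5.9 0.2 0 0 0 4.5 -1" --pt "-5.3 1.2 0 0 0 4.5 -1"

```text
t: 3.65
position: [0.5673, 0.1611, 0.3633]
ee_rot: [-179.8, -0.1, -65.5]
wrist_force: [1.8, -2.5, 5.1]
finger_gap: 0.0111
```

>>> send_rows --pt "-4.7 2.3 0 0 0 4.5 -1" --pt "-4.0 3.3 0 0 0 4.5 -1" --pt "-3.3 4.2 0 0 0 4.5 -1" --pt "-2.6 5.2 0 0 0 4.5 -1"

```text
t: 4.15
position: [0.5526, 0.1763, 0.3634]
ee_rot: [-179.9, -0.1, -47.4]
wrist_force: [1.9, -2.5, 4.5]
finger_gap: 0.0109
```

Forces are low and the gap is unchanged, so I'll carry on.

>>> send_rows --pt "-1.9 6.1 0 0 0 4.5 -1" --pt "-1.2 7.0 0 0 0 4.5 -1" --pt "-0.5 7.8 0 0 0 4.5 -1" --pt "0.3 8.6 0 0 0 4.5 -1"

```text
t: 4.65
position: [0.5497, 0.2061, 0.3633]
ee_rot: [-179.9, -0.2, -29.4]
wrist_force: [4.0, -2.1, 5.2]
finger_gap: 0.011
```

>>> send_rows --pt "1.0 9.4 0 0 0 4.5 -1" --pt "1.7 10.0 0 0 0 4.5 -1" --pt "2.4 10.7 0 0 0 4.5 -1" --pt "2.6 9.5 0 0 0 3.8 -1" --pt "0 0 0 0 0 0 -1"

```text
t: 5.28
position: [0.558, 0.2457, 0.3634]
ee_rot: [-179.9, -0.3, -12.2]
wrist_force: [6.9, -2.5, 3.6]
finger_gap: 0.0111
```

Run:
```python
from h import *
s=arm.sense();print(s['t'],s['position'],s['ee_rot'],s['q'],s['wrist_force'],s['ft_torque'])
im,d=arm.get_image('side');a=im[100:260,220:420]
im2,d2=arm.get_image('top');b=im2[110:270,170:370]
v=np.hstack([cv2.resize(x,(400,320),interpolation=cv2.INTER_CUBIC) for x in(a,b)]);cv2.imwrite('pics/s2.png',v[:,:,::-1])
```

```text
5.275 [0.55797835 0.24570222 0.36335698] [-179.92976126   -0.30753812  -12.24740121] [20.59874165  6.32485434 73.51668009 -0.10941026 99.86197908 32.82693617] [ 6.91138047 -2.52651559  3.59182872] [-0.24048226 -0.89230924  0.05850273]
```

View pics/s2.png

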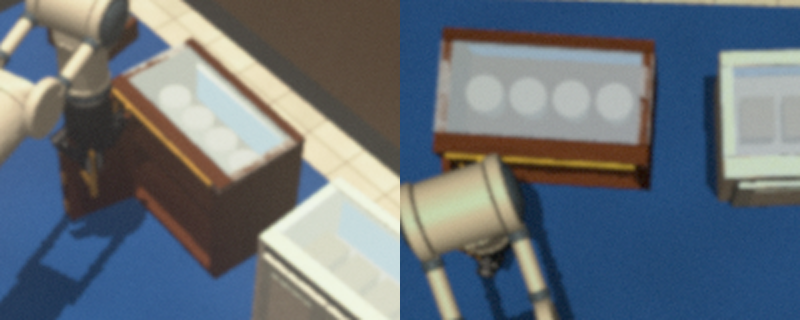

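Both panels are folded at the left jamb (side view), with the handle at (0.558, 0.246), so a is about 1.38–1.39. I'll add a small nudge towards the stop, then release and rise.

>>> send_rows --pt "0.5 1.5 0 0 0 0.7 -1" --pt "0 0 0 0 0 0 -1"

```text
t: 5.62
position: [0.5583, 0.2461, 0.3634]
ee_rot: [179.9, -0.3, -11.7]
wrist_force: [3.9, -6.7, 4.8]
finger_gap: 0.0108
```

>>> send_rows --pt "0 0 0 0 0 0 0.3" --pt "0 0 0 0 0 0 0.3" --pt "0 0 0 0 0 0 0.3" --pt "0 0 0 0 0 0 0.3" --pt "0 0 20 0 0 0 0.3" --pt "0 0 35 0 0 0 0.3" --pt "0 0 40 0 0 0 0.3" --pt "0 0 10 0 0 0 0.3"

```text
t: 6.62
position: [0.5568, 0.2473, 0.4721]
ee_rot: [-179.8, -0.4, -11.5]
wrist_force: [-0.5, 0.1, -0.1]
finger_gap: 0.0554
```

>>> send_rows --pt "-30 -30 0 0 0 0 0.3" --pt "-40 -40 0 0 0 0 0.3" --pt "-40 -40 0 0 0 0 0.3" --pt "-30 -30 0 0 0 0 0.3" --pt "0 0 0 0 0 0 0.3"

```text
t: 7.25
position: [0.4157, 0.1062, 0.4677]
ee_rot: [-180.0, -0.1, -11.7]
wrist_force: [-0.5, 1.0, -1.0]
finger_gap: 0.0556
```

Run:
```python
from h import *
s=arm.sense();print(s['t'],s['position'],s['wrist_force'])
for n in('wrist','top','side'):
    m=arm.camera_model(n);im,d=arm.get_image(n);P=pts(n,d,m)
    b=brass(im);q=b&(abs(P[...,2]-.224)<.006)&(P[...,0]<.62)&(P[...,0]>.5);print(n,q.sum(),P[q].mean(0) if q.any() else '')
    if n=='top':
        t=im[110:300,90:400];q=(P[...,2]>.08)&(P[...,2]<.17)&(P[...,1]>.45)&(P[...,1]<.66)&(P[...,0]>.25)&(P[...,0]<.5);print('dome',P[q].min(0),P[q].max(0))
    if n=='side': a=im[80:330,140:480]
v=np.hstack([cv2.resize(x,(400,320),interpolation=cv2.INTER_CUBIC) for x in(a,t)]);cv2.imwrite('pics/s3.png',v[:,:,::-1])
```

```text
7.25 [0.4157162  0.10617004 0.467739  ] [-0.46096691  0.95052289 -0.99371552]
wrist 0 
top 11 [0.5569614  0.24889322 0.22625175]
dome [0.33082813 0.50261984 0.0801137 ] [0.44617464 0.62004112 0.16040958]
side 6 [0.55935573 0.24717528 0.22487353]
```

View pics/s3.png

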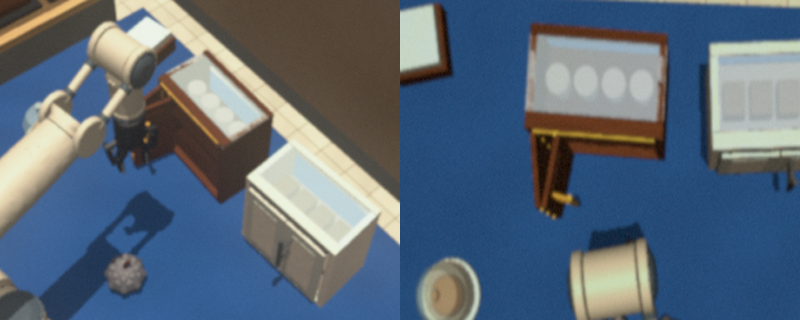

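The door is folded fully against its jamb, with the handle at (0.558, 0.248) where the model predicts (0.559, 0.246) at the stop. The white cupboard is shut, the dome hasn't moved, and the arm is clear.

```bash
python3 -c "
from rig import arm
print(arm.sign_off())"
```

```text
the job is handed in; nothing more can be done
None
```

The dark cupboard's bifold door is open, with both panels folded together at the left jamb. I gripped the brass handle from above, followed its arc to the stop, let go and moved clear. The robot's clock read about 7.3 s of the 34 s allowed.

**Last checks:**
- **Door:** the handle was at about (0.558, 0.248), within about 2 mm of where the model puts it at the 1.4 rad stop. Resistance rose to about 7 N on the final nudge.
- **Forces:** wrist force readings, taken at the end of each move, stayed below about 10 N and were about 1 N once clear.
- **Dome:** the final measurement agreed with the first to within about 3 mm, which is camera noise.
- **White cupboard:** looked shut in both camera views; I did not measure its door angle.
- **Not confirmed:** the wrist camera did not see the handle in the last check, so the final handle position comes from the top and side cameras only.

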